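# Load the ink cartridge of a cookie-line date coder

## Robot

A 6-joint arm with a two-finger parallel gripper is mounted at the origin on the work surface. World frame = base frame: x ahead of the robot, y to its left, z up, the work surface at z = 0. Lengths are in m, angles in rad, forces in N, time in s.
With the tool pointing down it reaches from about 0.375 to 0.925 m from the base axis. Payload 5.7 kg.
Tool frame: the origin (TCP) lies at the very end of the fingers, on their centre line; the grasp point (between the pads) lies 19 mm behind it; z points along the fingers, y is the direction in which the jaws open and shut (so a half turn about z gives the same grasp; the last joint's range is limited). The gripper opens to 85 mm and grips with 20 to 120 N. Pads are 22 mm wide; open, the fingers measure 114 mm over their backs; the gripper's body (76 mm by 85 mm) begins 54 mm behind the grasp point. The pads swing forward as they close: fully open they stand 13 mm farther back than shut.
Start: joints at [-1.439, 0.359, 1.51, -0, 1.272, -0.115], TCP at [0.147, -0.582, 0.231] pointing down, gripper open.
Joint ranges: [-2.97, 2.97], [-1.01, 2.36], [0.21, 2.38], [-0.96, 4.11], [0.2, 2.71], [-2.98, 2.98]. Speed limits (rad/s): [2.39, 2.39, 3.14, 3.14, 3.14, 3.14].

## Interface

Orientations are given as a 3x3 rotation matrix whose columns are the frame's x, y, z axes.
In Python, from workcell import telemetry, cams, ticket gives the robot as it stands.
- The arm moves only by the shell command python3 -m handwheel 'ROWS' [FORCE]. ROWS is JSON, a list of rows, each a list of 3 entries, a list of its own where there are three numbers: the finger opening in mm, from 0 to 85.4, then the shift along the tool's x, y, z in mm, then the turn, a rotation vector about the tool's x, y, z in degrees. In form: [[jaw, [tx, ty, tz], [ax, ay, az]], ...]. A call has 1 to 20 rows; each row is the pose to reach, as a shift and turn from the pose commanded when the call began, along the tool's axes at that moment; what a row does not reach only later rows make up. A row lasts 1/12 s, in which the tool goes at most 41.7 mm and 7.16 degrees, less where a joint would pass 70% of its speed; a pose out of reach is approached as far as the arm can. A call with a gripper value outside its range is refused whole. The fingers move at their own pace and stop on an object; FORCE is the grip in N (left out, the last holds). Time passes only in rows, so rows that repeat a pose let the fingers close. It gives the time, the measured TCP pose, the force and the opening at its end, in the units of the state.
- telemetry.observe(): the state, without advancing time (a new reading comes with each control period).
- cams.snapshot(name): name is "scene" or "top"; returns (picture, depth): 480x640x3 uint8, red, green, blue; 480x640 float32, m along the optical axis (not along the pixel's ray), 0 where there is no reading.
- cams.camera_info(name): a dict with "fx", "fy", "cx", "cy" (pixels), "world_to_cam" (4x4, takes a point from world to camera coordinates). Camera axes: x right, y up, looking along -z (the intrinsics and any distortion apply to the point x, -y, -z); pixel columns grow to the right and rows downward; lengths in m; the calibration is good to about 2 mm. A picture is of the moment at which its call begins. camera_info takes no time and is no camera call.
- ticket.job_done(): hands the job in, once; it reports no verdict.
The state is a dict: "time_s": time; "q": joint angles; "dq": joint speeds; "joint_torque": joint torques, N m; "ee_pos": TCP position; "eef_rot": TCP orientation; "ft_force": force on the tool from outside, world axes, zero at the start; "wrist_torque": the same for the moment, N m; "gripper_width": opening from 0.0 (shut) to 1.0 (fully open).
Only numpy, scipy, OpenCV 4.12 (cv2) and the standard library are available. Lean on these libraries where they do the work, as an engineer would, in place of code of your own. Each camera call takes 0.05 s, during which the arm holds its last target.

## Task

Load the date coder: stand the tall slim ink cartridge upright in the open pocket of the cradle and let go of it, then swing the hinged clamp all the way down so that it presses the cartridge fully home and stays shut. Set the cartridge down rather than dropping it, and leave the squat square cartridge where it is.

Things in the scene. Friction and masses are not known exactly. Their poses are not given: they have to be found in the camera images.
- cartridge: The tall slim ink cartridge, a grey plastic block with black top and ribs, 34 (own x) by 64 (own y) by 66 mm tall (z), about 90 g, standing upright on the bench. Origin at the centre of its underside. The same either way round (half turn about z).
- cradle: Fixed cradle of the coder. Origin: centre of its pocket, at bench height, z up. Pocket: open aluminium box, inside 48 (x) by 78 mm (y), rims 45 mm high, flared lips to 56 mm. The cartridge goes in with its x along the cradle's x, 7 mm play each side, and stands on a sprung floor 28 mm up (2 to 4 N); the shut clamp presses it 8 mm down. White housing 110 mm wide, 62 mm high at y = 90 to 185 mm.
- hinge (a point): Middle of the clamp's hinge axis, on the cradle at y = +75 mm, z = 96 mm; axes as the cradle's, the hinge axis is x. Ears either side: 56 mm apart overall, 101 mm high. The clamp is a steel lever on this axis, 145 mm long, 28 wide, 5 thick; its last 20 mm is a dark cross tab, 50 wide, 10 thick. A rubber pad under it, 75 mm from the axis, meets the cartridge's top.
- clamp (a joint): Clamp angle, rad: 0 = shut, level over the pocket, pointing to the cradle's -y; pi/2 = straight up; 1.6 to 2.0 at the start, leaning back to +y; stop at 2.05. The hinge is stiff (0.5 N m): the clamp stays where it is left and must be pushed all the way down, about 4 N on the tab, 7 N for the last part.
- squat: The other ink cartridge, which does not fit and stays where it is: a grey plastic block with the same black top and ribs, 58 by 58 mm and only 38 mm tall. Origin at the centre of its underside.

How it is judged:
By the outcome, as a careful person would: the job done as asked, in the order asked, and still so for the second after the job is handed in, with the robot touching nothing.
It also fails if it takes over 56 s, if anything falls off the work surface, if the arm or the gripper's body presses on something with over 40 N, if the wrist force passes 120 N, or if a joint passes its speed limit or range.

## Working session

There is one attempt and no reset: what is moved stays moved. The work goes in short steps, Python scripts to look and compute and a shell command to move; the robot and the scene stay as the last step left them, time stands still between calls to the robot, and variables do not carry over. Pictures are saved under pics/ and viewed, and the job is handed in when it is done.

```bash
mkdir -p pics; cat > h.py <<'E'
import numpy as np, cv2
from workcell import telemetry, cams, ticket
def snap(n,f):
    p,d=cams.snapshot(n); cv2.imwrite('pics/'+f+'.png',p[:,:,::-1]); np.savez('pics/'+f+'.npz',p=p,d=d); return p,d
def world(n,d):
    c=cams.camera_info(n); v,u=np.mgrid[0:480,0:640]
    X=np.stack([(u-c['cx'])/c['fx']*d,-(v-c['cy'])/c['fy']*d,-d,np.ones_like(d)],-1)
    return (X@np.linalg.inv(c['world_to_cam']).T)[...,:3]
E
python3 - <<'E'
from h import *
for n in('scene','top'):
    snap(n,n+'0'); c=cams.camera_info(n); print({k:(np.round(v,3).tolist()) for k,v in c.items()})
s=telemetry.observe(); print(s)
E
```

```text
{'fx': 452.387, 'fy': 452.387, 'cx': 327.488, 'cy': 234.636, 'world_to_cam': [[-0.456, 0.89, 0.023, 0.286], [-0.508, -0.281, 0.814, 0.181], [0.731, 0.359, 0.58, -1.174], [0.0, 0.0, 0.0, 1.0]]}
{'fx': 457.979, 'fy': 457.979, 'cx': 317.947, 'cy': 239.068, 'world_to_cam': [[-0.023, -0.999, 0.04, -0.024], [0.998, -0.021, 0.054, -0.538], [-0.053, 0.041, 0.998, -0.721], [0.0, 0.0, 0.0, 1.0]]}
{'time_s': 0.1, 'q': array([-1.43908966e+00,  3.59439323e-01,  1.51132604e+00,  7.08162503e-06,
        1.27251010e+00, -1.15093799e-01]), 'dq': array([ 0.00054605, -0.00138677, -0.00306591, -0.00034476, -0.00068471,
       -0.00101556]), 'joint_torque': array([-5.55022289e-04, -5.28654420e+01, -2.79350227e+01, -3.39108528e-04,
        5.03732299e-03,  7.35099150e-06]), 'ee_pos': array([ 0.14649881, -0.58120529,  0.23053317]), 'eef_rot': array([[ 9.69699571e-01,  2.44300422e-01, -2.14286359e-04],
       [ 2.44300435e-01, -9.69698155e-01,  1.66912129e-03],
       [ 1.99973950e-04, -1.67089645e-03, -9.99998584e-01]]), 'ft_force': array([ 0.34354054, -0.1325121 ,  1.0507523 ]), 'wrist_torque': array([ 0.03802246,  0.03021147, -0.02780085]), 'gripper_width': 0.9968661480931604}
```

View pics/scene0.png

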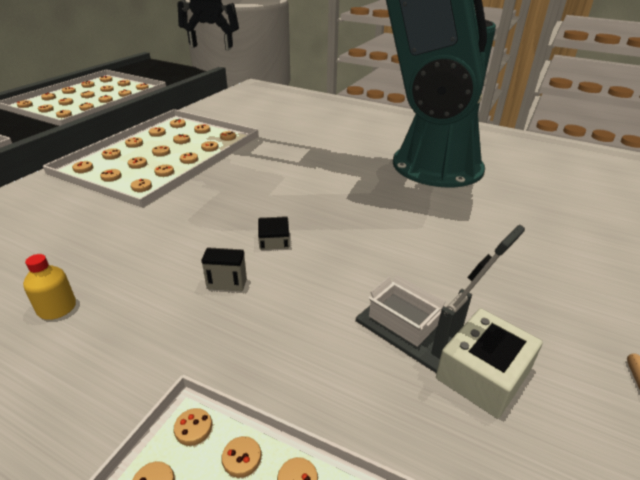

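View pics/top0.png

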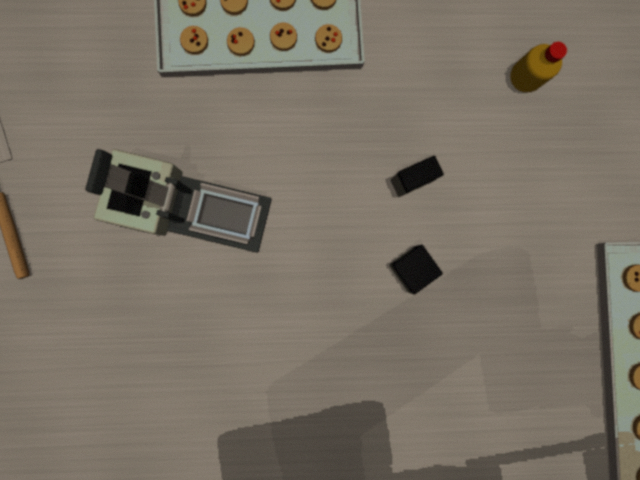

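The tall cartridge is at scene (223,268) / top (419,175), and the squat one at scene (274,232) / top (416,269). In the top view the pocket is at about (225,213). The clamp leans back over the housing, with its tab at (99,172).

```bash
cat >> h.py <<'E'
def ray(n,u,v,z):
    c=cams.camera_info(n); T=np.linalg.inv(c['world_to_cam'])
    r=T[:3,:3]@np.array([(u-c['cx'])/c['fx'],-(v-c['cy'])/c['fy'],-1]); o=T[:3,3]
    return o+r*((z-o[2])/r[2])
def rect(n,pts,z):
    w=np.array([ray(n,u,v,z)[:2] for u,v in pts]); (c,s,a)=cv2.minAreaRect((w*1000).astype(np.float32))
    return np.round(c,1),np.round(s,1),round(a,1)
E
python3 - <<'E'
from h import *
f=np.load('pics/top0.npz');p,d=f['p'],f['d'];W=world('top',d)
for nm,(x0,x1,y0,y1),zt in (('tall',(380,460,145,205),.066),('squat',(380,450,235,300),.038)):
    m=np.zeros((480,640),np.uint8); s=(p.max(2)<30); m[y0:y1,x0:x1]=s[y0:y1,x0:x1]
    dz=W[...,2]; print(nm,'depth z med',np.median(dz[(m>0)&(d>0)]))
    m2=((np.abs(dz-zt)<.006)&(d>0)).astype(np.uint8); q=np.zeros_like(m2); q[y0:y1,x0:x1]=m2[y0:y1,x0:x1]
    for k in (m,q):
        c=max(cv2.findContours(k,0,1)[0],key=cv2.contourArea)[:,0]; print(rect('top',c,zt),len(c), k.sum())
    ww=W[(q>0)];(c,s_,a)=cv2.minAreaRect((ww[:,:2]*1000).astype(np.float32));print('depthpts',c,s_,a)
# pocket rim / base plate
reg=np.zeros((480,640),bool);reg[170:260,165:280]=1
z=W[...,2]
for lo,hi in((.035,.062),(.003,.02),(.02,.035)):
    k=reg&(z>lo)&(z<hi)&(d>0); print(lo,hi,k.sum(), np.median(z[k]) if k.any() else '')
    if k.sum()>20: print(cv2.minAreaRect((W[k][:,:2]*1000).astype(np.float32)))
# pocket floor
print('floor',W[214,225],'plate',W[240,258])
reg=np.zeros((480,640),bool);reg[140:245,80:180]=1
k=reg&(abs(z-.062)<.005)&(d>0);print('housing',k.sum(),cv2.minAreaRect((W[k][:,:2]*1000).astype(np.float32)))
k=reg&(z>.08)&(d>0);print(k.sum(), z[k].max(), W[172,99])
v=cv2.resize(p[130:270,70:290],None,fx=3.6,fy=3.6,interpolation=cv2.INTER_CUBIC);cv2.imwrite('pics/z1.png',v[:,:,::-1])
E
```

```text
tall depth z med 0.06544846797530268
(array([ 630.6, -189.6]), array([32.6, 66.1]), 23.5) 110 896
(array([ 631.8, -190.8]), array([34.5, 65.2]), 23.3) 112 946
depthpts (632.7076416015625, -192.3397674560547) (34.64655685424805, 65.95814514160156) 23.46718978881836
squat depth z med 0.037479109682919454
(array([ 487., -187.]), array([58.4, 58.7]), 33.8) 117 1360
(array([ 485.8, -188.5]), array([58.5, 58.8]), 34.0) 119 1389
depthpts (485.79510498046875, -189.63058471679688) (59.00595474243164, 58.86345672607422) 33.8848762512207
0.035 0.062 1805 0.048184155575437315
((586.3544921875, 131.53207397460938), (155.34689331054688, 81.24552917480469), 69.98363494873047)
0.003 0.02 2195 0.00971859338145109
((580.930908203125, 120.58070373535156), (174.2843017578125, 144.96759033203125), 86.63444519042969)
0.02 0.035 1525 0.02762940603624564
((590.4810791015625, 128.596923828125), (135.718017578125, 91.53108215332031), 75.39752197265625)
floor [0.57948779 0.10977533 0.02867284] plate [0.53857542 0.06052232 0.01034062]
housing 3136 ((609.6635131835938, 229.09115600585938), (118.6875, 109.73209381103516), 75.1034164428711)
2560 0.23747168227353166 [0.6069453  0.21770825 0.22960383]
```

View pics/z1.png

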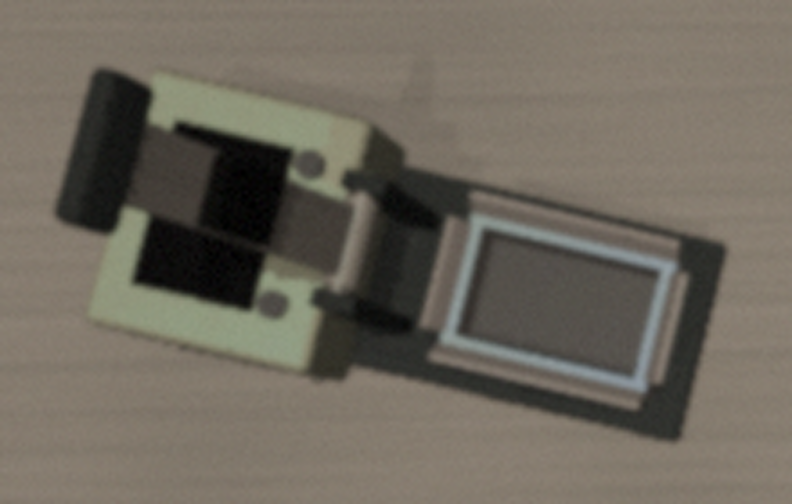

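The zoom shows the pocket rim corners (bright frame) and the cradle lying at a yaw of about -15°. Next I'll refine this with colour masks.

```bash
python3 - <<'E'
from h import *
f=np.load('pics/top0.npz');p,d=f['p'],f['d'];W=world('top',d);z=W[...,2]
# line profile across pocket along cradle axes
yaw=np.deg2rad(-15);ux=np.array([np.cos(yaw),np.sin(yaw)]);uy=np.array([-np.sin(yaw),np.cos(yaw)])
for nm,(a,b) in {'long':((180,203),(275,227)),'short':((235,183),(216,250))}.items():
    print(nm)
    for t in np.linspace(0,1,50):
        u=a[0]+t*(b[0]-a[0]);v=a[1]+t*(b[1]-a[1]);i,j=int(round(v)),int(round(u))
        w=W[i,j,:2]; print(i,j,p[i,j],round(z[i,j]*1000),np.round([w@ux*1000,w@uy*1000]))
# housing colour
hs=cv2.cvtColor(p,cv2.COLOR_RGB2HSV);print(hs[225,110],hs[160,130])
m=np.zeros((480,640),np.uint8);m[140:240,85:182]=((hs[...,0]>25)&(hs[...,0]<60)&(hs[...,1]>25)&(p.max(2)>125))[140:240,85:182]
c=max(cv2.findContours(m,0,1)[0],key=cv2.contourArea)[:,0];print(rect('top',c,.062))
E
```

```text
long
203 180 [31 31 29] 8 [533. 334.]
203 182 [44 44 41] 11 [533. 330.]
204 184 [44 44 39] 11 [532. 327.]
204 186 [46 46 42] 10 [533. 324.]
205 188 [47 46 42] 11 [532. 320.]
205 190 [98 90 83] 55 [530. 305.]
206 192 [116 105  96] 55 [529. 302.]
206 194 [103  96  86] 50 [530. 301.]
207 196 [111 106 100] 45 [530. 298.]
207 197 [125 127 123] 44 [530. 297.]
208 199 [127 135 133] 46 [530. 293.]
208 201 [62 59 55] 35 [531. 293.]
209 203 [65 62 56] 20 [531. 293.]
209 205 [80 75 71] 30 [531. 288.]
210 207 [83 80 71] 25 [531. 286.]
210 209 [85 80 74] 26 [532. 282.]
211 211 [86 81 76] 26 [531. 279.]
211 213 [84 80 75] 29 [531. 275.]
212 215 [85 81 74] 28 [531. 272.]
212 217 [82 78 72] 29 [531. 269.]
213 219 [83 79 73] 26 [531. 266.]
213 221 [85 79 75] 31 [531. 262.]
214 223 [87 83 78] 27 [531. 259.]
214 225 [86 83 75] 29 [531. 256.]
215 227 [84 82 75] 27 [531. 253.]
215 228 [87 83 77] 27 [531. 251.]
216 230 [85 82 75] 25 [530. 248.]
216 232 [84 80 74] 25 [531. 245.]
217 234 [87 82 76] 28 [530. 241.]
217 236 [86 82 78] 28 [531. 238.]
218 238 [86 82 77] 29 [530. 235.]
218 240 [87 82 78] 26 [531.
[... 1782 characters left out ...]
9 [511. 254.]
228 222 [73 74 70] 29 [509. 255.]
229 222 [105 112 113] 10 [508. 258.]
231 221 [134 141 142] 45 [503. 252.]
232 221 [117 117 114] 44 [502. 252.]
234 221 [105  96  89] 49 [499. 251.]
235 220 [121 112 102] 54 [497. 251.]
236 220 [124 113 105] 54 [496. 250.]
238 219 [49 48 45] 9 [493. 259.]
239 219 [44 45 41] 11 [491. 258.]
240 219 [46 49 45] 11 [490. 258.]
242 218 [59 57 51] 11 [486. 259.]
243 218 [91 85 76] 10 [485. 259.]
245 218 [134 123 112] 1 [482. 260.]
246 217 [137 125 114] -1 [480. 261.]
247 217 [138 127 114] 0 [478. 261.]
249 216 [132 123 110] -1 [474. 261.]
250 216 [131 123 110] -1 [473. 261.]
[ 16  45 131] [ 37  44 149]
(array([584.5, 247.7]), array([91. , 47.1]), 74.5)
```

```bash
python3 - <<'E'
from h import *
C=np.array([.5783,.1078]);out={}
for n in('top','scene'):
    f=np.load(f'pics/{n}0.npz');p,d=f['p'],f['d'];W=world(n,d);z=W[...,2]
    k=(d>0)&(z>.041)&(z<.062)&(np.hypot(*(np.moveaxis(W[...,:2],2,0)-C[:,None,None]))<.066)
    kk=k.astype(np.uint8); 
    print(n,'rim',k.sum(),cv2.minAreaRect((W[k][:,:2]*1000).astype(np.float32)))
    for nm,c0,h in(('tall',(.631,-.19),.066),('squat',(.486,-.188),.038)):
        r=np.hypot(W[...,0]-c0[0],W[...,1]-c0[1])<.05
        k=(d>0)&(abs(z-h)<.004)&r
        print(n,nm,k.sum(),np.round(np.median(z[k]),4),cv2.minAreaRect((W[k][:,:2]*1000).astype(np.float32)),W[k][:,:2].mean(0))
        if n=='scene':
            k2=(p.max(2)<35)&r&(z>h-.006)
            c=max(cv2.findContours(k2.astype(np.uint8),0,1)[0],key=cv2.contourArea)[:,0];print(rect(n,c,h))
    # clamp points
    k=(d>0)&(z>.115)&(np.hypot(W[...,0]-.6,W[...,1]-.22)<.12)
    cw=W[k]; 
    for yaw in (-15,):
        a=np.deg2rad(yaw);R=np.array([[np.cos(a),np.sin(a)],[-np.sin(a),np.cos(a)]])
        L=(cw[:,:2]-C)@R.T
        print('clamp',k.sum(),'x',L[:,0].min(),L[:,0].max(),np.median(L[:,0]),'ang',np.degrees(np.median(np.arctan2(cw[:,2]-.096,-(L[:,1]-.075)))),'r max',np.percentile(np.hypot(cw[:,2]-.096,L[:,1]-.075),98))
E
python3 - <<'E'
from h import *
f=np.load('pics/scene0.npz');v=cv2.resize(f['p'][215:415,340:560],None,fx=3,fy=3,interpolation=2);cv2.imwrite('pics/z2.png',v[:,:,::-1])
E
```

```text
top rim 1595 ((577.7839965820312, 108.40459442138672), (103.82147979736328, 73.50904846191406), 75.31824493408203)
top tall 926 0.0655 ((632.4955444335938, -191.95651245117188), (34.551734924316406, 64.9175796508789), 23.286907196044922) [ 0.63200098 -0.19116569]
top squat 1363 0.0375 ((485.89385986328125, -189.63641357421875), (58.86545944213867, 58.72085952758789), 33.914710998535156) [ 0.48587491 -0.18897853]
clamp 2048 x -0.025878756649131886 0.024164742849288854 -0.0013390250586006005 ang 106.0782977844341 r max 0.14541885381600847
scene rim 1335 ((576.9528198242188, 106.29510498046875), (103.28080749511719, 75.33403015136719), 74.8174057006836)
scene tall 556 0.0659 ((631.9550170898438, -192.92813110351562), (37.80650329589844, 64.60619354248047), 21.5030460357666) [ 0.63404745 -0.19125346]
(array([ 636.9, -188.6]), array([36.1, 62.9]), 23.0)
scene squat 560 0.0378 ((485.2121276855469, -190.7066650390625), (61.2370719909668, 57.73566818237305), 34.02307891845703) [ 0.48861947 -0.18926802]
(array([ 491.2, -186.8]), array([60. , 53.5]), 34.1)
clamp 852 x -0.024063521777745192 0.02470870831423136 0.011548882509394533 ang 106.70152580857665 r max 0.1451630329387421
```

View pics/z2.png

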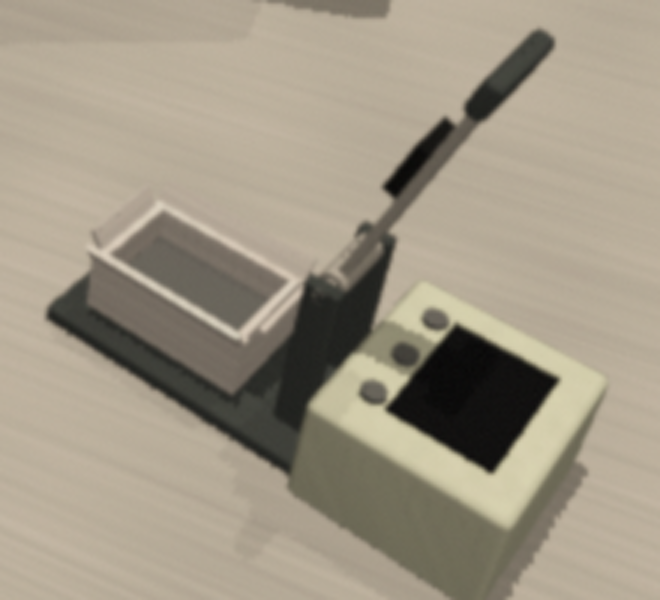

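Both views agree:
- Tall cartridge: centre (632, -191.5), own x at yaw 23.3°, top at 66 mm.
- Cradle: (578, 107.5), yaw -15°.
- Clamp: about 1.86 rad.

The sizes match the sheet (34.5×65 and 104×73 over the lips). Next I'll move above the cartridge.

```bash
python3 -m handwheel '[[85,[566,-259,80],[0,0,-99.2]],[85,[566,-259,80],[0,0,-99.2]],[85,[566,-259,80],[0,0,-99.2]],[85,[566,-259,80],[0,0,-99.2]],[85,[566,-259,80],[0,0,-99.2]],[85,[566,-259,80],[0,0,-99.2]],[85,[566,-259,80],[0,0,-99.2]],[85,[566,-259,80],[0,0,-99.2]],[85,[566,-259,80],[0,0,-99.2]],[85,[566,-259,80],[0,0,-99.2]],[85,[566,-259,80],[0,0,-99.2]],[85,[566,-259,80],[0,0,-99.2]],[85,[566,-259,80],[0,0,-99.2]],[85,[566,-259,80],[0,0,-99.2]],[85,[566,-259,80],[0,0,-99.2]],[85,[566,-259,80],[0,0,-99.2]],[85,[566,-259,80],[0,0,-99.2]],[85,[566,-259,80],[0,0,-99.2]],[85,[566,-259,80],[0,0,-99.2]],[85,[566,-259,80],[0,0,-99.2]]]' 30; python3 - <<'E'
from h import *
s=telemetry.observe();print(s['time_s'],s['ee_pos'],s['eef_rot'].round(4))
R=s['eef_rot'];print(np.degrees(np.arctan2(R[1,1],R[0,1])), 'need',R.T@(np.array([.632,-.1915,.038])-s['ee_pos'])*1000)
E
```

```text
time_s: 1.77
ee_pos: [0.631, -0.1935, 0.1514]
eef_rot: [[-0.395, 0.919, -0.001], [0.919, 0.395, -0.0], [0.0, -0.001, -1.0]]
ft_force: [0.2, -0.8, 0.1]
gripper_width: 0.997
1.7667 [ 0.63099904 -0.19349857  0.1514495 ] [[-3.946e-01  9.189e-01 -5.000e-04]
 [ 9.189e-01  3.946e-01 -0.000e+00]
 [ 2.000e-04 -5.000e-04 -1.000e+00]]
23.24071179760411 need [  1.42016067   1.76677865 113.44887561]
```

```bash
python3 -m handwheel '[[85,[1.5,1.5,40],[0,0,0]],[85,[1.5,1.5,75],[0,0,0]],[85,[1.5,1.5,100],[0,0,0]],[85,[1.5,1.5,113],[0,0,0]],[85,[1.5,1.5,113],[0,0,0]],[85,[1.5,1.5,113],[0,0,0]],[20,[1.5,1.5,113],[0,0,0]],[20,[1.5,1.5,113],[0,0,0]],[20,[1.5,1.5,113],[0,0,0]],[20,[1.5,1.5,113],[0,0,0]],[20,[1.5,1.5,113],[0,0,0]],[20,[1.5,1.5,113],[0,0,0]],[20,[1.5,1.5,113],[0,0,0]],[20,[1.5,1.5,113],[0,0,0]],[20,[1.5,1.5,113],[0,0,0]],[20,[1.5,1.5,113],[0,0,0]]]' 35; python3 - <<'E'
from h import *
p,d=snap('scene','s1'); p2,_=snap('top','t1')
cv2.imwrite('pics/z3.png',np.hstack([cv2.resize(p[130:330,130:350],None,fx=1.8,fy=1.8),cv2.resize(p2[75:275,320:540],None,fx=1.8,fy=1.8)])[:,:,::-1])
E
```

```text
time_s: 3.1
ee_pos: [0.6337, -0.1907, 0.0396]
eef_rot: [[-0.396, 0.918, 0.002], [0.918, 0.396, -0.001], [-0.001, 0.001, -1.0]]
ft_force: [-1.7, -0.1, 7.3]
gripper_width: 0.394
```

View pics/z3.png

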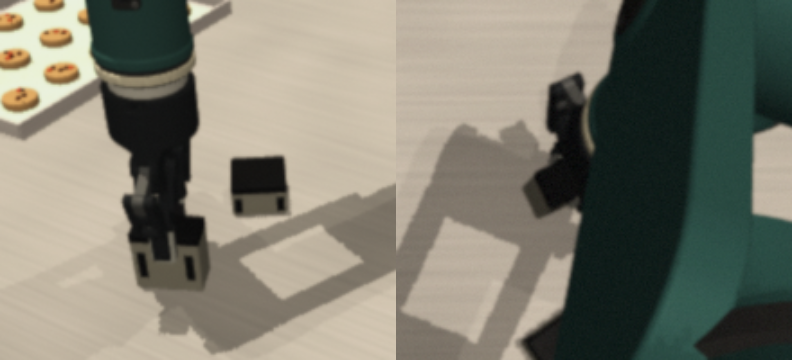

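The opening is 33.7 mm, so the cartridge is held. The scene view shows the fingers on its broad faces, with the cartridge upright. Next I'll lift and carry it above the pocket.

```bash
python3 -m handwheel '[[20,[0,0,-15],[0,0,0]],[20,[0,0,-40],[0,0,0]],[20,[0,0,-75],[0,0,0]],[20,[15,3,-105],[0,0,2]],[20,[45,10,-120],[0,0,6]],[20,[74,17,-120],[0,0,10]],[20,[104,23,-120],[0,0,14]],[20,[133,30,-120],[0,0,18]],[20,[163,37,-120],[0,0,22]],[20,[192,44,-120],[0,0,26]],[20,[222,50,-120],[0,0,30]],[20,[252,57,-120],[0,0,34]],[20,[276,62,-120],[0,0,37]],[20,[290,65,-120],[0,0,38.3]],[20,[296,67,-120],[0,0,38.3]],[20,[296,67,-120],[0,0,38.3]],[20,[296,67,-120],[0,0,38.3]],[20,[296,67,-120],[0,0,38.3]]]' 35; python3 - <<'E'
from h import *
s=telemetry.observe();R=s['eef_rot'];print(np.degrees(np.arctan2(R[1,1],R[0,1])), s['ee_pos'],'need',R.T@(np.array([.578,.1075,.16])-s['ee_pos'])*1000)
p,d=snap('scene','s2'); p2,d2=snap('top','t2')
cv2.imwrite('pics/z4.png',np.hstack([cv2.resize(p[130:380,320:550],None,fx=1.7,fy=1.7),cv2.resize(p2[75:325,80:310],None,fx=1.7,fy=1.7)])[:,:,::-1])
E
```

```text
time_s: 4.7
ee_pos: [0.5775, 0.1069, 0.1583]
eef_rot: [[0.258, 0.966, 0.0], [0.966, -0.258, -0.0], [-0.0, 0.0, -1.0]]
ft_force: [-0.4, -0.6, -0.9]
gripper_width: 0.393
-14.963277405533276 [0.5775353  0.10692933 0.15834769] need [ 0.67080886  0.30212547 -1.65241917]
```

View pics/z4.png

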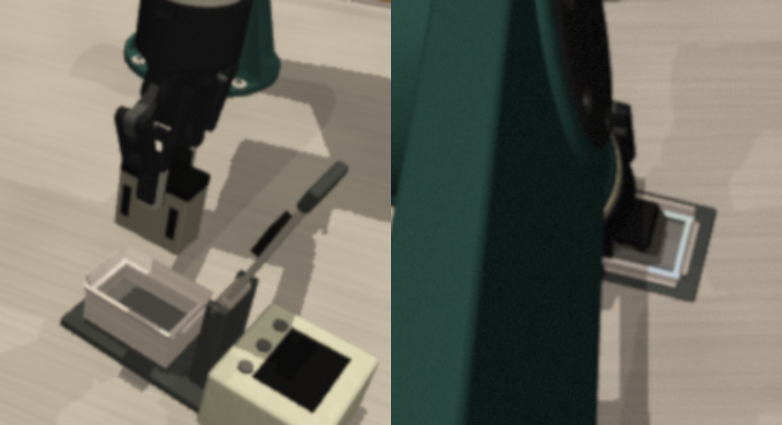

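The cartridge is held upright over the pocket: its bottom edge is in the left picture at about (160,235), with the pocket below it. Next I'll measure its offset in the hand from the scene depth.

```bash
python3 - <<'E'
from h import *
f=np.load('pics/scene0.npz');C=np.array([.578,.1075]);a=np.deg2rad(-15);R=np.array([[np.cos(a),np.sin(a)],[-np.sin(a),np.cos(a)]])
f=np.load('pics/s2.npz');p,d=f['p'],f['d'];W=world('scene',d);L=(W[...,:2]-C)@R.T*1000;z=W[...,2]*1000
k=(d>0)&(z>105)&(z<200)&(abs(L[...,0])<40)&(abs(L[...,1])<45)
for zz in range(105,200,6):
    m=k&(z>=zz)&(z<zz+6)
    if m.sum()>10: print(zz,m.sum(),'x',np.percentile(L[m][:,0],[2,50,98]).round(1),'y',np.percentile(L[m][:,1],[2,50,98]).round(1))
m=k&(z<200)&(d>0); print(np.percentile(z[m],[0.5,1,2]))
E
```

```text
117 63 x [ 0.3 14.8 16.5] y [-32.2   3.9  28.3]
123 167 x [-11.5  15.3  16.7] y [-31.2   6.   29. ]
129 161 x [-12.5  15.3  16.9] y [-31.6   8.1  29. ]
135 172 x [-12.   15.6  17. ] y [-31.7   5.9  29. ]
141 174 x [-12.   15.6  17. ] y [-32.2   6.2  28.9]
147 174 x [-13.2  15.7  17.3] y [-31.7   6.9  29.1]
153 138 x [-10.9  15.7  17.1] y [-32.4  14.1  29. ]
159 155 x [-13.4  15.9  23.3] y [-32.7  13.6  29.2]
165 172 x [-10.3  16.2  29.6] y [-32.8   9.5  29. ]
171 186 x [-10.6  16.6  30.6] y [-31.7   8.5  29.1]
177 210 x [-11.7  16.5  30.6] y [-32.6   8.8  29.2]
183 432 x [-18.8   0.   30.1] y [-7.4 10.5 27.9]
189 101 x [-23.9 -15.7  30.1] y [-7.6  4.5  9.4]
195 58 x [-24.9 -18.4  29.6] y [-4.7  4.4  9.8]
[120.44763859 121.11862704 122.42064704]
```

```bash
python3 -m handwheel '[[20,[0.5,0.5,15],[0,0,0]],[20,[0.5,0.5,35],[0,0,0]],[20,[0.5,0.5,50],[0,0,0]],[20,[0.5,0.5,60],[0,0,0]],[20,[0.5,0.5,70],[0,0,0]],[20,[0.5,0.5,78],[0,0,0]],[20,[0.5,0.5,84],[0,0,0]],[20,[0.5,0.5,87],[0,0,0]],[20,[0.5,0.5,87],[0,0,0]],[20,[0.5,0.5,87],[0,0,0]]]' 35;  python3 - <<'E'
from h import *
s=telemetry.observe();print(s['ee_pos'])
p,d=snap('scene','s3')
cv2.imwrite('pics/z5.png',cv2.resize(p[180:380,340:540],None,fx=2.8,fy=2.8)[:,:,::-1])
E
```

```text
time_s: 5.63
ee_pos: [0.5781, 0.1083, 0.0716]
eef_rot: [[0.258, 0.966, 0.0], [0.966, -0.258, 0.0], [0.0, 0.0, -1.0]]
ft_force: [1.2, -0.3, -0.7]
gripper_width: 0.391
[0.57806599 0.10831464 0.07159933]
```

View pics/z5.png

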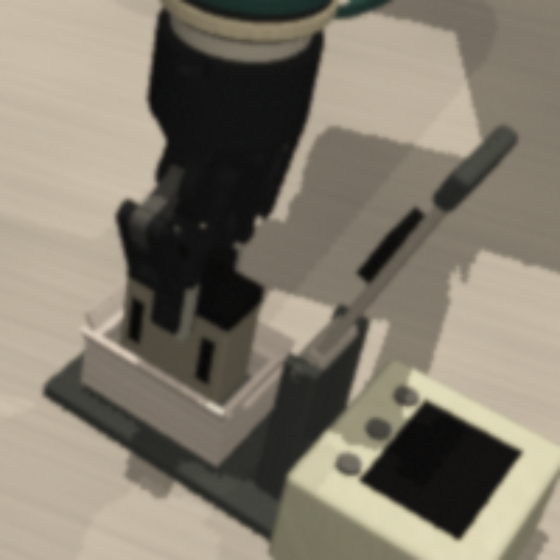

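The cartridge is inside the pocket walls, centred, with its base at about 32 mm. Next I'll lower it gently to contact.

```bash
python3 -m handwheel '[[20,[0,0,1],[0,0,0]],[20,[0,0,2],[0,0,0]],[20,[0,0,3],[0,0,0]],[20,[0,0,3],[0,0,0]]]'; python3 -m handwheel '[[20,[0,0,0.7],[0,0,0]],[20,[0,0,0.7],[0,0,0]],[20,[0,0,0.7],[0,0,0]]]'
```

```text
time_s: 6.02
ee_pos: [0.5777, 0.1083, 0.0683]
eef_rot: [[0.258, 0.966, -0.0], [0.966, -0.258, 0.0], [0.0, -0.0, -1.0]]
ft_force: [0.1, -0.4, -0.5]
gripper_width: 0.393
time_s: 6.27
ee_pos: [0.5778, 0.1083, 0.0677]
eef_rot: [[0.258, 0.966, 0.0], [0.966, -0.258, 0.0], [0.0, 0.0, -1.0]]
ft_force: [-0.2, 0.1, -1.0]
gripper_width: 0.394
```

```bash
python3 -m handwheel '[[20,[0,0,0.7],[0,0,0]],[20,[0,0,0.7],[0,0,0]],[20,[0,0,0.7],[0,0,0]]]';python3 -m handwheel '[[20,[0,0,0.7],[0,0,0]],[20,[0,0,0.7],[0,0,0]],[20,[0,0,0.7],[0,0,0]]]'
```

```text
time_s: 6.52
ee_pos: [0.5779, 0.1084, 0.0671]
eef_rot: [[0.258, 0.966, 0.0], [0.966, -0.258, 0.0], [0.0, 0.0, -1.0]]
ft_force: [-0.5, -0.1, 0.4]
gripper_width: 0.396
time_s: 6.77
ee_pos: [0.5779, 0.1083, 0.0663]
eef_rot: [[0.258, 0.966, 0.0], [0.966, -0.258, 0.0], [0.0, 0.0, -1.0]]
ft_force: [0.6, 0.3, 0.7]
gripper_width: 0.386
```

The force turned from -0.9 to +0.7 N, so the cartridge is standing on the sprung floor. Releasing.

```bash
python3 -m handwheel '[[38,[0,0,0],[0,0,0]],[44,[0,0,0],[0,0,0]],[50,[0,0,0],[0,0,0]],[56,[0,0,0],[0,0,0]],[62,[0,0,0],[0,0,0]],[62,[0,0,-10],[0,0,0]],[62,[0,0,-30],[0,0,0]],[62,[0,0,-60],[0,0,0]],[62,[0,0,-95],[0,0,0]],[62,[0,0,-130],[0,0,0]],[62,[0,0,-160],[0,0,0]],[40,[0,0,-160],[0,0,0]]]'
python3 - <<'E'
from h import *
p,d=snap('scene','s4');cv2.imwrite('pics/z6.png',cv2.resize(p[180:380,340:540],None,fx=2.8,fy=2.8)[:,:,::-1])
C=np.array([.578,.1075]);a=np.deg2rad(-15);R=np.array([[np.cos(a),np.sin(a)],[-np.sin(a),np.cos(a)]])
W=world('scene',d);L=(W[...,:2]-C)@R.T*1000;z=W[...,2]*1000
k=(d>0)&(abs(L[...,0])<20)&(abs(L[...,1])<35)&(z>88)&(z<100)
print('top z',np.median(z[k]),cv2.minAreaRect(L[k].astype(np.float32)))
s=telemetry.observe();print(s['ee_pos'])
E
```

```text
time_s: 7.77
ee_pos: [0.5819, 0.1086, 0.234]
eef_rot: [[0.258, 0.966, 0.012], [0.966, -0.258, 0.001], [0.004, 0.012, -1.0]]
ft_force: [0.4, -0.5, 0.3]
gripper_width: 0.599
top z 93.83065567932437 ((-0.9036369323730469, -1.2094039916992188), (64.9052734375, 36.02248001098633), 89.74309539794922)
[0.58054464 0.10850973 0.23102653]
```

View pics/z6.png

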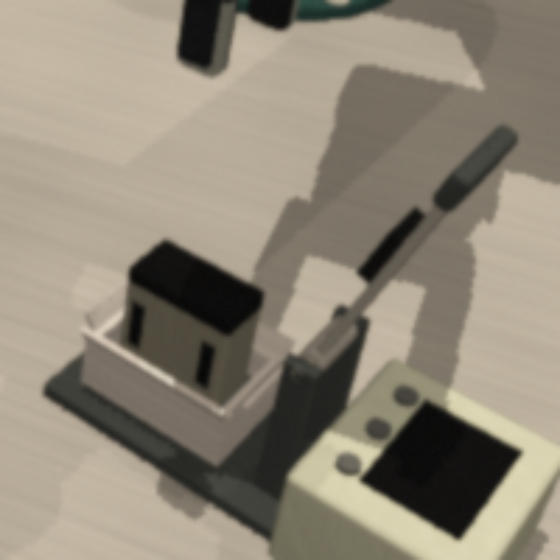

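The cartridge stands free in the pocket: its top is at 93.8 mm (expected 94), square and central. Next I'll shut the jaws, rise over the clamp's tip (235 mm) and come down behind it.

```bash
python3 -m handwheel '[[0,[0,0,-35],[0,0,0]],[0,[0,0,-68],[0,0,0]],[0,[0,0,-68],[0,0,0]],[0,[30,0,-68],[0,0,0]],[0,[65,0,-68],[0,0,0]],[0,[100,0,-68],[0,0,0]],[0,[130,0,-68],[0,0,0]],[0,[152,0,-68],[0,0,0]],[0,[158,0,-68],[0,0,0]],[0,[158,0,-68],[0,0,0]],[0,[158,0,-45],[0,0,0]],[0,[158,0,-20],[0,0,0]],[0,[158,0,0],[0,0,0]],[0,[158,0,0],[0,0,0]],[0,[158,0,0],[0,0,0]]]'
cat >> h.py <<'E'
C=np.array([.578,.1075]);a=np.deg2rad(-15);RC=np.array([[np.cos(a),np.sin(a)],[-np.sin(a),np.cos(a)]])
def cr():
    s=telemetry.observe();l=RC@(s['ee_pos'][:2]-C)*1000
    print('cradle xyz',l.round(1),(s['ee_pos'][2]*1000).round(1),'F',s['ft_force'].round(1),'t',s['time_s'],'w',s['gripper_width'])
E
python3 - <<'E'
from h import *
cr();p,d=snap('scene','s5');cv2.imwrite('pics/z7.png',cv2.resize(p[130:380,340:600],None,fx=2.3,fy=2.3)[:,:,::-1])
E
```

```text
time_s: 9.07
ee_pos: [0.6173, 0.2593, 0.225]
eef_rot: [[0.259, 0.966, -0.004], [0.966, -0.259, -0.001], [-0.002, -0.003, -1.0]]
ft_force: [0.2, -0.9, 0.9]
gripper_width: -0.005
cradle xyz [ -1.3 156.8] 225.0 F [ 0.2 -0.9  0.9] t 9.0667 w -0.005372510643312734
```

View pics/z7.png

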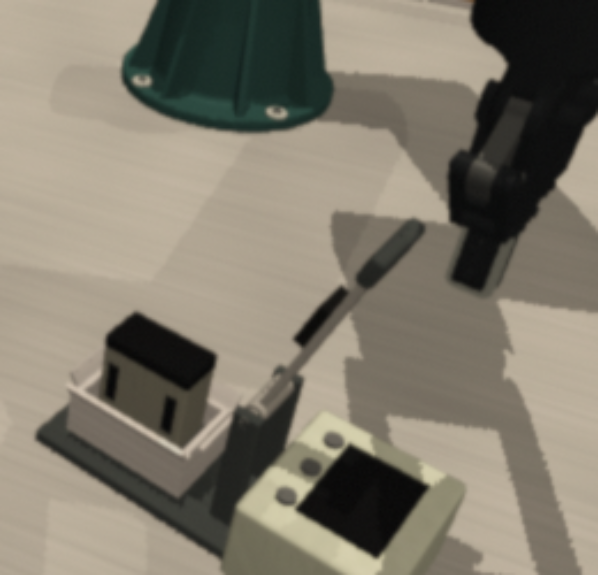

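The shut fingers stand behind the clamp's tab (tab at picture (390,255), fingertips at (480,280)). Pushing forward now.

```bash
python3 -m handwheel '[[0,[-15,1,4],[0,0,0]],[0,[-25,1,4],[0,0,0]],[0,[-35,1,4],[0,0,0]],[0,[-45,1,3],[0,0,0]],[0,[-55,1,2],[0,0,0]],[0,[-63,1,1],[0,0,0]],[0,[-68,1,0],[0,0,0]],[0,[-68,1,0],[0,0,0]],[0,[-68,1,0],[0,0,0]]]'
python3 - <<'E'
from h import *
cr();p,d=snap('scene','s6');cv2.imwrite('pics/z8.png',cv2.resize(p[130:380,340:600],None,fx=2.3,fy=2.3)[:,:,::-1])
E
```

```text
time_s: 9.87
ee_pos: [0.601, 0.1939, 0.2258]
eef_rot: [[0.259, 0.966, -0.002], [0.966, -0.259, -0.001], [-0.002, -0.002, -1.0]]
ft_force: [0.3, 0.3, -0.2]
gripper_width: 0.001
cradle xyz [-0.1 89.4] 225.8 F [ 0.3  0.3 -0.2] t 9.8667 w 0.0007628573441416871
```

View pics/z8.png

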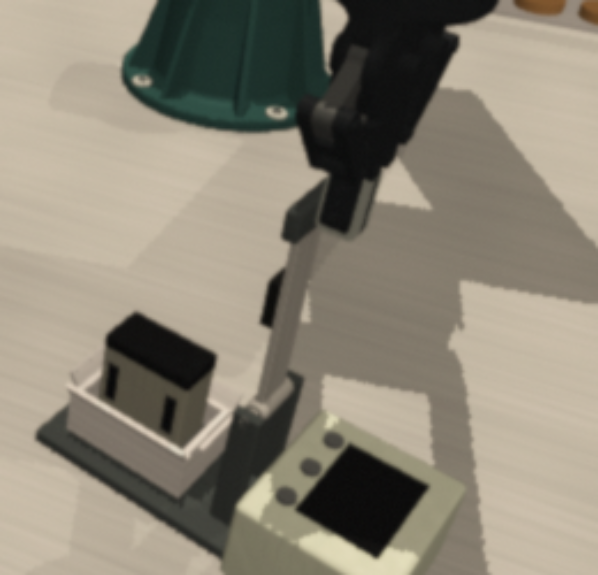

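The clamp is almost upright, with the fingers behind the tab at (345,205). Next I'll follow its arc down to about 30°.

```bash
python3 -m handwheel '[[0,[-11,0,0],[0,0,0]],[0,[-22,0,0],[0,0,0]],[0,[-33,0,2],[0,0,0]],[0,[-44,0,5],[0,0,0]],[0,[-55,0,9],[0,0,0]],[0,[-65,0,14],[0,0,0]],[0,[-75,0,20],[0,0,0]],[0,[-84,0,26],[0,0,0]],[0,[-93,0,34],[0,0,0]],[0,[-101,0,42],[0,0,0]],[0,[-108,0,51],[0,0,0]],[0,[-115,0,60],[0,0,0]],[0,[-115,0,60],[0,0,0]]]'
python3 - <<'E'
from h import *
cr();p,d=snap('scene','s7');cv2.imwrite('pics/z9.png',cv2.resize(p[130:380,340:600],None,fx=2.3,fy=2.3)[:,:,::-1])
E
```

```text
time_s: 11.0
ee_pos: [0.5712, 0.0823, 0.164]
eef_rot: [[0.259, 0.966, -0.003], [0.966, -0.259, -0.001], [-0.001, -0.002, -1.0]]
ft_force: [-0.3, 0.0, -0.5]
gripper_width: 0.001
cradle xyz [ -0.1 -26.1] 164.0 F [-0.3  0.  -0.5] t 11.0 w 0.0008239460801266667
```

View pics/z9.png

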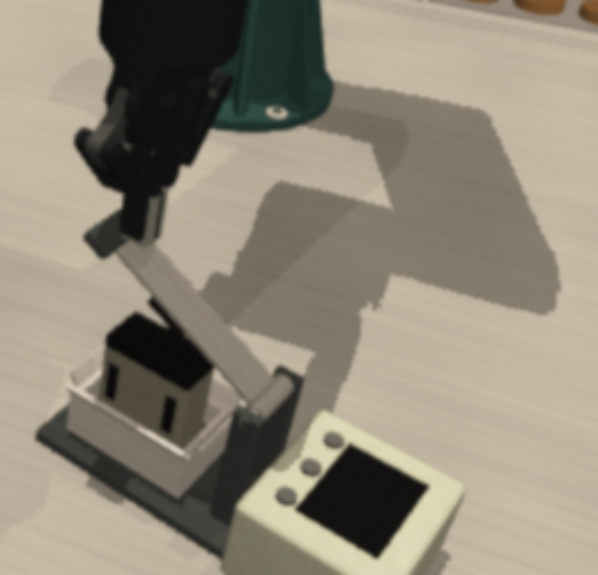

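The clamp is at about 30°, with the fingertips on the lever just inside the tab. Next I'll shift outward onto the tab and continue down to about 7°.

```bash
python3 -m handwheel '[[0,[0,0,-12],[0,0,0]],[0,[-8,0,-12],[0,0,0]],[0,[-9,0,-5],[0,0,0]],[0,[-13,0,5],[0,0,0]],[0,[-18,0,16],[0,0,0]],[0,[-22,0,28],[0,0,0]],[0,[-25,0,38],[0,0,0]],[0,[-27,0,45],[0,0,0]],[0,[-27,0,45],[0,0,0]],[0,[-27,0,45],[0,0,0]]]'
python3 - <<'E'
from h import *
cr();p,d=snap('scene','s8');cv2.imwrite('pics/z10.png',cv2.resize(p[130:380,340:600],None,fx=2.3,fy=2.3)[:,:,::-1])
E
```

```text
time_s: 11.88
ee_pos: [0.564, 0.0578, 0.1201]
eef_rot: [[0.258, 0.966, -0.003], [0.966, -0.258, 0.0], [-0.001, -0.003, -1.0]]
ft_force: [-0.1, -0.6, -0.1]
gripper_width: 0.0
cradle xyz [ -0.7 -51.7] 120.1 F [-0.1 -0.6 -0.1] t 11.8833 w 0.00046488253756293553
```

View pics/z10.png

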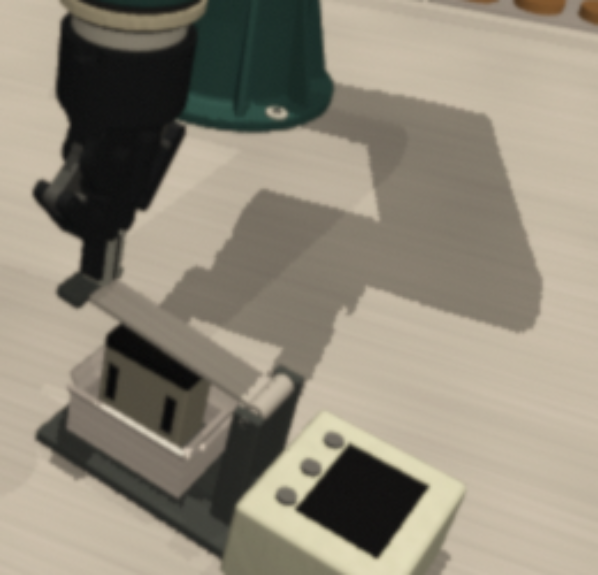

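The fingers are on the tab and the clamp is at about 8°, with the cartridge upright beneath it. Pressing on down.

```bash
python3 -m handwheel '[[0,[-2,0,4],[0,0,0]],[0,[-3,0,8],[0,0,0]],[0,[-3,0,11],[0,0,0]],[0,[-3,0,14],[0,0,0]],[0,[-3,0,16],[0,0,0]],[0,[-3,0,16],[0,0,0]]]'
python3 -m handwheel '[[0,[0,0,1.5],[0,0,0]],[0,[0,0,3],[0,0,0]],[0,[0,0,3],[0,0,0]]]'
```

```text
time_s: 12.43
ee_pos: [0.5646, 0.0547, 0.1049]
eef_rot: [[0.258, 0.966, -0.0], [0.966, -0.258, -0.0], [-0.0, 0.0, -1.0]]
ft_force: [1.3, -1.1, 0.5]
gripper_width: -0.001
time_s: 12.68
ee_pos: [0.5646, 0.0546, 0.1021]
eef_rot: [[0.258, 0.966, -0.0], [0.966, -0.258, -0.0], [-0.0, 0.0, -1.0]]
ft_force: [1.3, -1.3, 2.1]
gripper_width: -0.003
```

```bash
python3 -m handwheel '[[0,[0,0,1],[0,0,0]],[0,[0,0,2],[0,0,0]],[0,[0,0,2],[0,0,0]]]'
python3 -m handwheel '[[0,[0,0,1],[0,0,0]],[0,[0,0,1],[0,0,0]],[0,[0,0,1],[0,0,0]]]'
```

```text
time_s: 12.93
ee_pos: [0.5646, 0.0546, 0.1009]
eef_rot: [[0.258, 0.966, 0.0], [0.966, -0.258, -0.0], [-0.0, 0.0, -1.0]]
ft_force: [-1.3, -2.2, 9.2]
gripper_width: -0.002
time_s: 13.18
ee_pos: [0.5647, 0.0546, 0.1007]
eef_rot: [[0.258, 0.966, 0.001], [0.966, -0.258, -0.001], [-0.0, 0.001, -1.0]]
ft_force: [-4.1, -2.6, 16.7]
gripper_width: 0.0
```

It's stiff at 100.7 mm, where the shut clamp's tab top should be at 101. I'll press a touch more, then retreat and look.

```bash
python3 -m handwheel '[[0,[0,0,0.8],[0,0,0]],[0,[0,0,0.8],[0,0,0]]]'; python3 -m handwheel '[[0,[0,0,-3],[0,0,0]],[0,[0,0,-10],[0,0,0]],[0,[0,0,-30],[0,0,0]],[0,[0,0,-65],[0,0,0]],[0,[-20,0,-100],[0,0,0]],[0,[-55,0,-130],[0,0,0]],[0,[-90,0,-150],[0,0,0]],[0,[-125,0,-150],[0,0,0]],[0,[-160,0,-150],[0,0,0]],[0,[-195,0,-150],[0,0,0]],[0,[-215,0,-150],[0,0,0]],[0,[-215,0,-150],[0,0,0]],[0,[-215,0,-150],[0,0,0]]]'
python3 - <<'E'
from h import *
cr()
for n in('scene','top'):
    p,d=snap(n,n+'9');W=world(n,d);L=(W[...,:2]-C)@RC.T*1000;z=W[...,2]*1000
    for y0 in(60,30,0,-30,-60):
        k=(d>0)&(abs(L[...,0])<11)&(abs(L[...,1]-y0)<6)&(z>80);print(n,y0,np.median(z[k]).round(1),k.sum())
    k=(d>0)&(abs(z-37.5)<4)&(np.hypot(W[...,0]-.486,W[...,1]+.19)<.05);print('squat',cv2.minAreaRect((W[k][:,:2]*1000).astype(np.float32)))
    c=p[180:380,340:540] if n=='scene' else p[130:270,70:290]
    cv2.imwrite(f'pics/f_{n}.png',cv2.resize(c,None,fx=2.8,fy=2.8)[:,:,::-1])
E
```

```text
time_s: 13.35
ee_pos: [0.5647, 0.0546, 0.1006]
eef_rot: [[0.258, 0.966, 0.001], [0.966, -0.258, -0.001], [-0.0, 0.001, -1.0]]
ft_force: [-5.2, -2.8, 22.7]
gripper_width: 0.003
time_s: 14.43
ee_pos: [0.5086, -0.1533, 0.2481]
eef_rot: [[0.261, 0.965, -0.001], [0.965, -0.261, 0.001], [0.001, -0.001, -1.0]]
ft_force: [-0.4, 0.5, -0.6]
gripper_width: -0.0
cradle xyz [   0.5 -269.9] 248.1 F [-0.4  0.5 -0.6] t 14.4333 w -0.00012469405448844783
scene 60 98.5 92
scene 30 98.4 114
scene 0 98.4 83
scene -30 98.3 89
scene -60 101.1 71
squat ((485.15338134765625, -190.91168212890625), (60.958213806152344, 57.82365036010742), 33.51091766357422)
top 60 98.1 132
top 30 98.1 132
top 0 98.3 132
top -30 98.0 130
top -60 100.8 135
squat ((485.63543701171875, -189.27398681640625), (58.87873077392578, 58.317569732666016), 34.032264709472656)
```

View pics/f_scene.png

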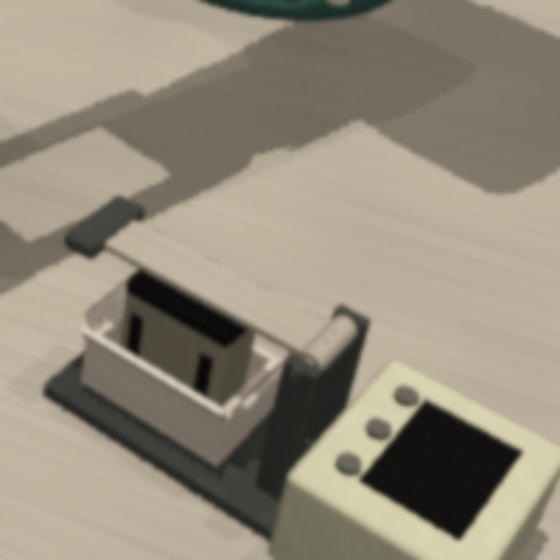

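View pics/f_top.png

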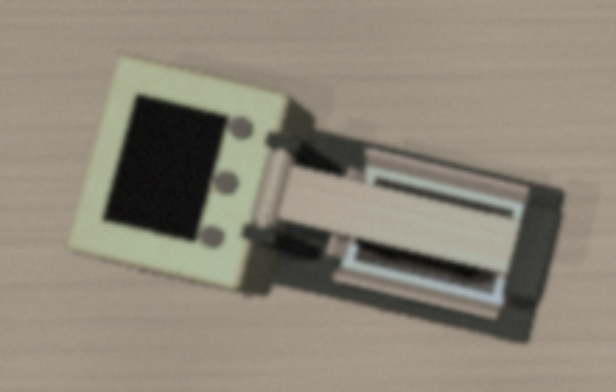

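The clamp is level along its whole length (98.1–98.5 mm in both views), with its tab at 101 mm. The cartridge sits under the pad in the pocket, at about scene crop (185,330), and the squat one hasn't moved. I'll check the cartridge's top height, then hand in.

```bash
python3 -m handwheel '[[0,[0,0,0],[0,0,0]],[0,[0,0,0],[0,0,0]],[0,[0,0,0],[0,0,0]],[0,[0,0,0],[0,0,0]],[0,[0,0,0],[0,0,0]],[0,[0,0,0],[0,0,0]]]'
python3 - <<'E'
from h import *
for n in('scene','top'):
    p,d=snap(n,n+'10');W=world(n,d);L=(W[...,:2]-C)@RC.T*1000;z=W[...,2]*1000
    k=(d>0)&(p.max(2)<30)&(abs(L[...,0])<19)&(abs(L[...,1])<34)&(z>70)&(z<96)
    print(n,k.sum(),np.percentile(z[k],[10,50,90]))
    k=(d>0)&(abs(L[...,0])<11)&(abs(L[...,1]+30)<6)&(z>80);print(np.median(z[k]))
cr();print(ticket.job_done())
E
```

```text
time_s: 15.03
ee_pos: [0.5092, -0.1525, 0.2484]
eef_rot: [[0.258, 0.966, 0.0], [0.966, -0.258, 0.0], [0.0, 0.0, -1.0]]
ft_force: [0.2, -0.7, -0.8]
gripper_width: 0.002
scene 342 [79.38942203 84.80628658 88.13208266]
98.25080040032373
top 101 [83.09637577 85.21268528 86.951731  ]
98.22628057043082
cradle xyz [   0.8 -269.2] 248.4 F [ 0.7 -1.3 -0.2] t 15.1333 w -8.919129000907766e-05
the job is handed in; nothing more can be done
None
```

The date coder is loaded: the tall cartridge stands in the pocket and the clamp is shut on it. I handed the job in at about 15.1 s, against the 56 s limit.

- **Cartridge:** I set it down on the sprung floor at about 1 N of contact and let go. Its top measured 93.8 mm before clamping (94 expected). After clamping, the median was about 85 mm in both views, which fits 86 mm fully home. Those last readings were scattered, especially in the scene view (79–88 mm).
- **Clamp:** I pushed it over and down with the shut fingers until it stopped solid, with at most about 23 N read at the wrist. After I backed off it stayed level along its length at 98.1–98.5 mm, with the tab top at about 101 mm, in both views.
- **Squat cartridge:** It is where it started, to within measurement noise of under 1 mm.
- **Robot:** The arm was well clear and touching nothing at hand-in. None of my final checks failed or disagreed.

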